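# Draw out the telescopic shoehorn and hold it extended

## Task

Turn the black knob on the shoehorn's cradle clockwise until it clicks past its detent, so that the tube is unlocked. Then squeeze the handle so that the button in its side is pressed in, pull the handle straight out past the first stop as far as the second stop (the end of its travel), and finish while still gripping the handle and holding it fully out; do not let go, it springs back. Leave everything else on the shelf where it is.

Things in the scene. Friction and masses are not known exactly. Their poses are not given: they have to be found in the camera images.
- cradle: Fixed aluminium and black cradle holding a telescopic shoehorn level along its x axis, 48 mm above the shelf: base plate 150 x 70 x 8 mm, black clamp block 56 x 50 mm with top 70 mm high, knob on it, blade at the +x end (to 258 mm from the origin), handle at the -x end. Origin at shelf height under the sleeve's mouth, z up. The handle pulls out along the cradle's -x, roughly towards the robot.
- knob_grip (a point): On the vertical axis of the clamp knob, 92 mm above the shelf, 65 mm along +x from the cradle's origin, amid the knob's finger bar: 42 mm long (this point's x axis), 13 mm thick (its y axis), 77 to 103 mm above the shelf, on a disc 42 mm across. The point turns with the knob; z up. Grasp the bar across its thickness from above.
- knob (a joint): Turn of the knob, rad, growing clockwise seen from above, 0 to 1.45 (hard end); starts at 0 to 0.3. A spring detent resists from about 0.4 to 0.75 (peak about 0.15 Nm), then it clicks on to about 1.1 and stays. Below about 0.9 it blocks the tube, beyond it frees it. At 0 the bar lies 0.7 rad anticlockwise (from above) of the cradle's x axis.
- grip: The shoehorn's handle: aluminium bar 76 mm long (x), 24 wide (y), 26 high (z), with a flange 36 wide, 34 high at its front end (36 to 44 mm along -x). Origin at the bar's centre, 48 mm above the shelf; home, it lies 50 mm along -x from the cradle's origin; axes as the cradle's. Only the shelf is under it. Grasp from above at the middle, fingers closing along y, one on the button.
- button_face (a point): Centre of the outer face of the release button, a round black button 16 mm across that stands 6 mm out of the handle's +y side at the middle of the bar, 18 mm from the handle's origin. Handle and button together are 30 mm wide. The opposite side is flat with black ribs.
- button (a joint): How far the button is pressed in towards -y, m: 0 out, 0.006 flush with the handle's side. Spring force 1.4 N at first touch, about 5.6 N when flush. While it is pressed in less than about 0.0035 a tooth locks the handle in its home position.
- telescope (a joint): How far the handle is pulled out of the sleeve, m: 0 home, about 0.055 first stop (a spring catch, about 8 N needed to pull through), 0.105 second stop = hard end of travel. A spring pulls it back with 1.5 N at home, 3 N when fully out; sliding friction about 1 N.
- tray: Bystander: hard silicone tray, open-topped, 160 x 110 x 22 mm. Origin at the centre of its underside.
- bangle: Bystander: polished black onyx bangle lying flat, ring 72 mm across, 14 mm high. Origin at the centre of its underside.
- incense: Bystander: small ceramic incense holder, 72 mm across, 30 mm high. Origin at the centre of its underside.
- jar: Bystander: glass jar with closed swing-top lid, 76 mm across, 121 mm tall. Origin at the centre of its underside.
- tin: Bystander: flat round shoe-polish tin, 72 mm across, 24 mm high. Origin at the centre of its underside.
- brush: Bystander: wooden shoe brush on its bristle block, 130 x 45 x 36 mm. Origin at the centre of its underside.

How it is judged:
By the outcome, as a careful person would: the job done as asked, in the order asked, and still so for the second after the job is handed in, while the arm keeps its last pose, push and grip.
It also fails if it takes over 43 s, if anything falls off the work surface, if the arm or the gripper's body presses on something with over 40 N, if the wrist force passes 120 N, or if a joint passes its speed limit or range.

## Robot

A 7-joint arm with a two-finger parallel gripper is mounted at the origin on the work surface. World frame = base frame: x ahead of the robot, y to its left, z up, the work surface at z = 0. Lengths are in m, angles in rad, forces in N, time in s.
With the tool pointing down it reaches from about 0.425 to 0.925 m from the base axis. Payload 6.8 kg.
Tool frame: the origin (TCP) lies between the finger pads; the fingertips stand finger_overhang ahead of it and the grasp point (between the pads) lies 6 mm ahead of it (finger_overhang is the distance from the TCP to the fingertips, in m); z points along the fingers, y is the line along which they close (so a half turn about z gives the same grasp; the last joint's range is limited). The gripper opens to 85 mm and grips with 20 to 120 N. Pads are 22 mm wide; open, the fingers measure 114 mm over their backs; the gripper's body (76 mm by 85 mm) begins 54 mm behind the grasp point. The pads swing forward as they close: fully open they stand 13 mm farther back than shut.
Start: joints at [1.013, 0.477, 0.022, 1.555, -0.011, 1.109, -0.083], TCP at [0.293, -0.608, 0.256] pointing down, gripper open.
Joint ranges: [-2.96, 2.96], [-0.34, 2.1], [-1.41, 1.46], [0.24, 2.44], [-1.37, 4.51], [0.17, 1.92], [-2.96, 2.96]. Speed limits (rad/s): [2.39, 2.39, 3.14, 3.14, 3.14, 3.14, 3.14].

## Interface

Orientations are given as a unit quaternion [w, x, y, z].
In Python, from station import * gives the robot as it stands.
- The arm moves only by the tool drive_tool, never from a script. Its argument "increments" is a list of rows, each an object of numbers: "claw": the finger opening in m, from 0 to 0.0854; "dx", "dy", "dz": the shift along the tool's x, y, z in m; "wx", "wy", "wz": the turn, a rotation vector about the tool's x, y, z in degrees. A call has 1 to 20 rows; each row shifts and turns the commanded pose from where the row before left it, along the tool's axes as they then stand; what a row does not reach is not made up. A row lasts 1/8 s, in which the tool goes at most 62.5 mm and 10.7 degrees, less where a joint would pass 70% of its speed; a pose out of reach is approached as far as the arm can. A call with a gripper value outside its range is refused whole. The fingers move at their own pace and stop on an object; "newtons" is the grip in N (left out, the last holds). Time passes only in rows, so rows that do not move let the fingers close. It gives the time, the measured TCP pose, the force, the opening and the grip force at its end, in the units of the state.
- get_obs(): the state, without advancing time (a new reading comes with each control period).
- read_camera(name): name is "scene" or "side" or "wrist"; returns (picture, depth): 420x560x3 uint8, red, green, blue; 420x560 float32, m along the optical axis (not along the pixel's ray), 0 where there is no reading.
- calibration(name): a dict with "intrinsics" (3x3 intrinsics, pixels), "R" (3x3) and "t" (3): a world point X has camera coordinates R X + t; the wrist camera has in their place "mount" (4x4, takes a point from camera to tool coordinates, whose origin is the TCP and whose axes are the flange's). Camera axes: x right, y down, z forward; pixel columns grow to the right and rows downward; lengths in m; the calibration is good to about 2 mm. A picture is of the moment at which its call begins: read the wrist's pose just before it. calibration takes no time and is no camera call.
- hand_in(): hands the job in; it is judged then, once.
The state is a dict: "t": time; "q": joint angles; "joint_vel": joint speeds; "joint_torque": joint torques, N m; "eef_pos": TCP position; "tool_rot": TCP orientation; "contact_force": force on the tool from outside, world axes, zero at the start; "torque": the same for the moment, N m; "gripper_width": opening from 0.0 (shut) to 1.0 (fully open); "grasp_force": force on a finger pad.
Only numpy, scipy, OpenCV 4.12 (cv2) and the standard library are available. Lean on these libraries where they do the work, as an engineer would, in place of code of your own. Each camera call takes 0.05 s, during which the arm holds its last target. There are 200 camera calls.

## Working session

There is one attempt and no reset: what is moved stays moved. The work goes in short steps, Python scripts to look and compute and a tool call to move; the robot and the scene stay as the last step left them, time stands still between calls to the robot, and variables do not carry over. Pictures are saved under pics/ and viewed, at most 10 in all, crops included, and the job is handed in when it is done.

Besides the shell and the picture viewer there is one more tool, called after "Emit:" as a command line: name --argument value ..., lists and objects as JSON in quotes. drive_tool: Moves the arm, as the interface text tells. Its arguments: {"type":"object","properties":{"increments":{"type":"array","items":{"type":"object","properties":{"claw":{"type":"number"},"dx":{"type":"number"},"dy":{"type":"number"},"dz":{"type":"number"},"wx":{"type":"number"},"wy":{"type":"number"},"wz":{"type":"number"}}}},"newtons":{"type":"number"}},"required":["increments"]}

```bash
mkdir -p pics
cat > h.py <<'E'
from station import *
import numpy as np, cv2
from scipy.spatial.transform import Rotation as Ro
def Rq(q): return Ro.from_quat([q[1],q[2],q[3],q[0]])
def cam(name):
    o=get_obs(); p,d=read_camera(name); c=calibration(name); K=np.array(c["intrinsics"])
    if "mount" in c:
        M=np.array(c["mount"]); T=np.eye(4); T[:3,:3]=Rq(o["tool_rot"]).as_matrix(); T[:3,3]=o["eef_pos"]
        W=T@M; R=W[:3,:3]; t=W[:3,3]
    else:
        R=np.array(c["R"]).T; t=-R@np.array(c["t"])
    return p,d,K,R,t
def onplane(K,R,t,uv,z):
    uv=np.atleast_2d(np.array(uv,float)); r=np.c_[uv,np.ones(len(uv))]@np.linalg.inv(K).T@R.T
    return t+r*((z-t[2])/r[:,2])[:,None]
def cloud(d,K,R,t):
    v,u=np.mgrid[:d.shape[0],:d.shape[1]]
    P=np.stack([u,v,np.ones_like(u)],-1).reshape(-1,3)@np.linalg.inv(K).T*d.reshape(-1,1)
    return (P@R.T+t).reshape(d.shape+(3,))
E
python3 - <<'E'
from h import *
print(get_obs())
for n in ["scene","side"]:
    p,d,K,R,t=cam(n); cv2.imwrite(f"pics/{n}0.png",p[:,:,::-1]); np.savez(f"{n}0.npz",p=p,d=d,K=K,R=R,t=t); print(n,t,R[:,2])
E
```

```text
{'t': 0.0, 'q': array([ 1.01292799,  0.47781618,  0.02236084,  1.55642367, -0.01148295,
        1.10924713, -0.08307281]), 'joint_vel': array([ 0.00054675, -0.00126809, -0.00046487, -0.00052812, -0.0009081 ,
        0.0006442 ,  0.0007986 ]), 'joint_torque': array([-1.47097489e-03, -5.96463418e+01,  1.60739534e+00, -2.81204081e+01,
        1.25387518e-02,  9.51814174e-03, -1.91190372e-05]), 'eef_pos': array([ 0.29321246, -0.60741596,  0.25532701]), 'tool_rot': array([-8.39942985e-04,  9.74815334e-01,  2.23011851e-01, -2.72132911e-04]), 'contact_force': array([-0.18822274, -0.09467206, -0.4488649 ]), 'torque': array([-0.05029132, -0.03440387,  0.06746461]), 'grasp_force': 0.0, 'gripper_width': 0.9993068925977314}
scene [ 1.19875806 -0.45379384  0.99839649] [-0.49121074  0.39027515 -0.77871517]
side [ 0.49060188 -0.88201992  0.8084676 ] [ 0.10439231  0.7640859  -0.63661212]
```

View pics/scene0.png

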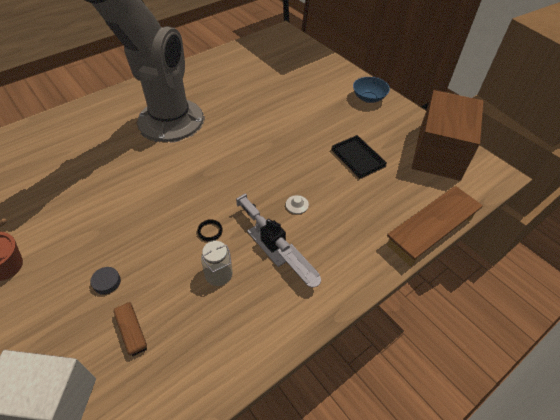

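View pics/side0.png

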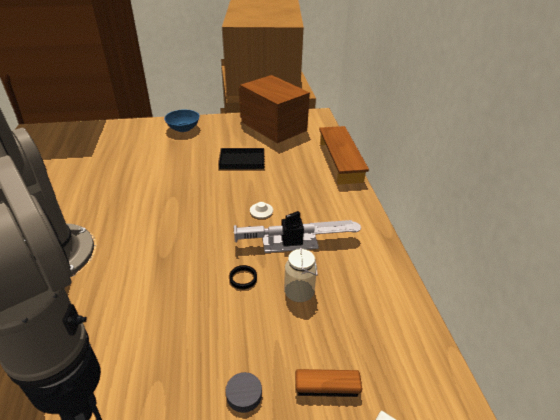

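The scene view shows the handle end at about (240,201), knob at (272,233) and blade tip at (315,282). In the side view they are at (236,232), (292,220) and (359,227). The jar is close on the -y side (side view, 301,275), the bangle is near the handle at (243,277), and the incense holder is on the +y side at (261,210).

Run:
```python
from h import *
from numpy import load
for n,pts in [("scene",[(241,202,.048),(272,231,.09),(316,281,.048),(215,252,.121),(209,231,.014),(297,203,.02)]),("side",[(236,233,.048),(292,218,.09),(359,227,.048),(301,258,.121),(243,277,.01),(261,210,.02)])]:
    f=load(n+"0.npz"); 
    for u,v,z in pts: print(n,(u,v),onplane(f["K"],f["R"],f["t"],(u,v),z)[0].round(3), cloud(f["d"],f["K"],f["R"],f["t"])[v,u].round(3))
    p=f["p"]; cv2.imwrite(f"pics/{n}z.png",cv2.resize(p[170:310,200:390] if n=="side" else p[180:300,190:340],None,fx=4,fy=4,interpolation=cv2.INTER_CUBIC)[:,:,::-1])
```

```text
scene (241, 202) [ 0.513 -0.039  0.048] [ 0.521 -0.044  0.059]
scene (272, 231) [ 0.676 -0.049  0.09 ] [ 0.669 -0.044  0.079]
scene (316, 281) [ 0.845 -0.036  0.048] [ 0.843 -0.034  0.043]
scene (215, 252) [ 0.66  -0.214  0.121] [ 0.655 -0.212  0.113]
scene (209, 231) [ 0.523 -0.16   0.014] [ 0.514 -0.156  0.001]
scene (297, 203) [0.598 0.106 0.02 ] [0.603 0.101 0.028]
side (236, 233) [ 0.51  -0.031  0.048] [ 0.509 -0.049  0.064]
side (292, 218) [ 0.66  -0.037  0.09 ] [ 0.66  -0.042  0.094]
side (359, 227) [ 0.847 -0.049  0.048] [ 0.851 -0.04   0.04 ]
side (301, 258) [ 0.65  -0.217  0.121] [ 0.649 -0.219  0.123]
side (243, 277) [ 0.517 -0.158  0.01 ] [ 0.518 -0.148 -0.001]
side (261, 210) [0.591 0.093 0.02 ] [0.592 0.096 0.018]
```

View pics/sidez.png

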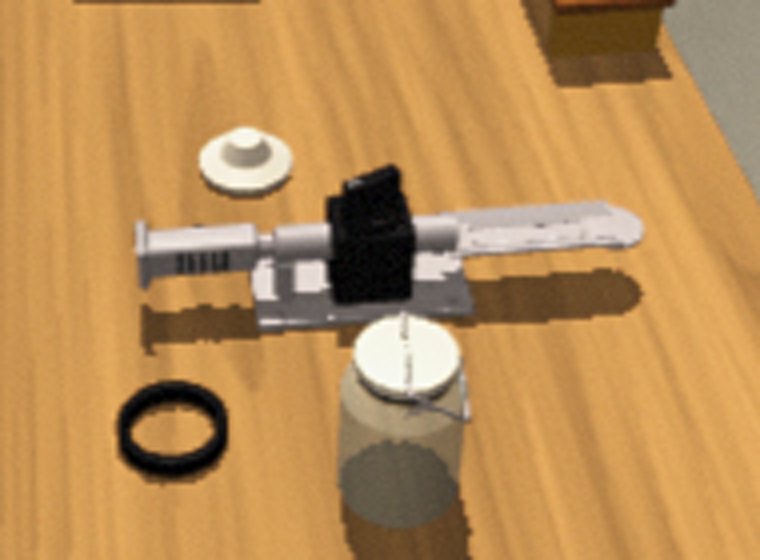

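Emit:
drive_tool --increments '[{"dx": 0.0415,"dy": -0.0248,"claw": 0.06},{"dx": 0.0415,"dy": -0.0248},{"dx": 0.0415,"dy": -0.0248},{"dx": 0.0415,"dy": -0.0248},{"dx": 0.0415,"dy": -0.0248},{"dx": 0.0415,"dy": -0.0248},{"dx": 0.0415,"dy": -0.0248},{"dx": 0.0415,"dy": -0.0248},{"dx": 0.0415,"dy": -0.0248},{"dx": 0.0415,"dy": -0.0248},{"dx": 0.0415,"dy": -0.0248},{"dx": 0.0415,"dy": -0.0248},{"dx": 0.0415,"dy": -0.0248},{"dx": 0.0415,"dy": -0.0248},{},{}]'

```text
schema error: expected keys claw, dx, dy, dz, wx, wy, wz
```

Run:
```python
from h import *
p,d,K,R,t=cam("wrist"); np.savez("w1.npz",p=p,d=d,K=K,R=R,t=t); cv2.imwrite("pics/w1.png",p[:,:,::-1])
o=get_obs(); print(o["t"],o["eef_pos"],o["tool_rot"],o["gripper_width"],o["q"],calibration("wrist")["mount"]); print([k for k in globals() if "over" in k], finger_overhang)
P=cloud(d,K,R,t)
for lo,hi in [(.098,.108),(.063,.074)]:
    m=(P[...,2]>lo)&(P[...,2]<hi)&(d>0)&(abs(P[...,0]-.665)<.06)&(abs(P[...,1]+.042)<.06); Q=P[m][:,:2].astype(np.float32); print(lo,len(Q),cv2.minAreaRect(Q) if len(Q)>5 else 0, np.median(P[m],0))
```

```text
0.15 [ 0.29330199 -0.60747338  0.25552439] [-6.99576590e-04  9.74815501e-01  2.23011682e-01 -1.97251434e-04] 0.9981614295494567 [ 1.01288975  0.47764982  0.02235059  1.55621997 -0.01153631  1.10930408
 -0.08309886] [[-9.14894642e-04 -9.45098253e-01 -3.26785030e-01  8.45001561e-02]
 [ 9.99999581e-01 -8.53158224e-04 -3.32254853e-04  4.02955571e-04]
 [ 3.52141445e-05 -3.26785197e-01  9.45098637e-01 -1.17418909e-01]
 [ 0.00000000e+00  0.00000000e+00  0.00000000e+00  1.00000000e+00]]
['finger_overhang'] 0.025
0.098 0 0 [nan nan nan]
0.063 0 0 [nan nan nan]
  return _methods._mean(a, axis=axis, dtype=dtype,
  ret = um.true_divide(
```

View pics/w1.png

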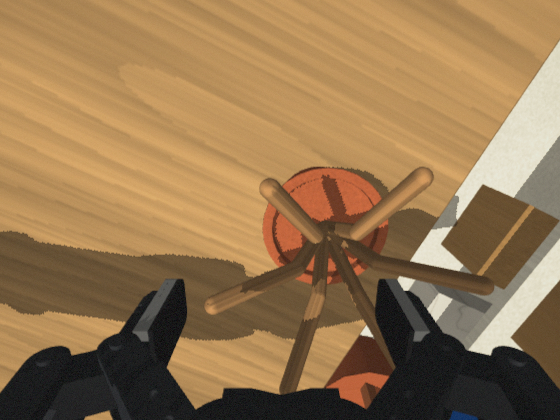

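The move was refused because every row needs all the keys. The picture is therefore still of the start area, a red pot near (325,225), and not the cradle.

Emit:
drive_tool --increments '[{"dx": 0.0415,"dy": -0.0248,"dz": 0,"wx": 0,"wy": 0,"wz": 0,"claw": 0.06},{"dx": 0.0415,"dy": -0.0248,"dz": 0,"wx": 0,"wy": 0,"wz": 0,"claw": 0.06},{"dx": 0.0415,"dy": -0.0248,"dz": 0,"wx": 0,"wy": 0,"wz": 0,"claw": 0.06},{"dx": 0.0415,"dy": -0.0248,"dz": 0,"wx": 0,"wy": 0,"wz": 0,"claw": 0.06},{"dx": 0.0415,"dy": -0.0248,"dz": 0,"wx": 0,"wy": 0,"wz": 0,"claw": 0.06},{"dx": 0.0415,"dy": -0.0248,"dz": 0,"wx": 0,"wy": 0,"wz": 0,"claw": 0.06},{"dx": 0.0415,"dy": -0.0248,"dz": 0,"wx": 0,"wy": 0,"wz": 0,"claw": 0.06},{"dx": 0.0415,"dy": -0.0248,"dz": 0,"wx": 0,"wy": 0,"wz": 0,"claw": 0.06},{"dx": 0.0415,"dy": -0.0248,"dz": 0,"wx": 0,"wy": 0,"wz": 0,"claw": 0.06},{"dx": 0.0415,"dy": -0.0248,"dz": 0,"wx": 0,"wy": 0,"wz": 0,"claw": 0.06},{"dx": 0.0415,"dy": -0.0248,"dz": 0,"wx": 0,"wy": 0,"wz": 0,"claw": 0.06},{"dx": 0.0415,"dy": -0.0248,"dz": 0,"wx": 0,"wy": 0,"wz": 0,"claw": 0.06},{"dx": 0.0415,"dy": -0.0248,"dz": 0,"wx": 0,"wy": 0,"wz": 0,"claw": 0.06},{"dx": 0.0415,"dy": -0.0248,"dz": 0,"wx": 0,"wy": 0,"wz": 0,"claw": 0.06},{"dx": 0,"dy": 0,"dz": 0,"wx": 0,"wy": 0,"wz": 0,"claw": 0.06},{"dx": 0,"dy": 0,"dz": 0,"wx": 0,"wy": 0,"wz": 0,"claw": 0.06}]'

```text
t: 2.15
eef_pos: [0.6654, -0.0431, 0.2557]
tool_rot: [0.0, 0.975, 0.223, -0.001]
contact_force: [0.0, -0.7, -0.4]
gripper_width: 0.702
grasp_force: 0.0
```

Run:
```python
from h import *
p,d,K,R,t=cam("wrist"); np.savez("w2.npz",p=p,d=d,K=K,R=R,t=t); cv2.imwrite("pics/w2.png",p[:,:,::-1])
o=get_obs(); print(o["t"],o["eef_pos"],o["tool_rot"],o["gripper_width"],o["q"])
P=cloud(d,K,R,t)
for lo,hi in [(.096,.11),(.063,.075)]:
    m=(P[...,2]>lo)&(P[...,2]<hi)&(d>0)&(abs(P[...,0]-.665)<.06)&(abs(P[...,1]+.042)<.06); Q=P[m][:,:2].astype(np.float32); print(lo,len(Q),cv2.minAreaRect(Q) if len(Q)>5 else 0, np.median(P[m],0))
```

```text
2.2 [ 0.66522285 -0.04404944  0.25593466] [ 3.81970876e-04  9.74981575e-01  2.22284646e-01 -5.64360172e-04] 0.7048702286964531 [ 0.11100347  0.47308247 -0.19569979  1.56474912  0.0998991   1.11450982
 -1.23036891]
0.096 714 ((0.6613433361053467, -0.03497278690338135), (0.041866984218358994, 0.012996864505112171), 23.025747299194336) [ 0.66270641 -0.03453255  0.10251579]
0.063 1374 ((0.6612051129341125, -0.035158656537532806), (0.05006823688745499, 0.056091174483299255), 89.15776824951172) [ 0.67676502 -0.02832867  0.06936521]
```

View pics/w2.png

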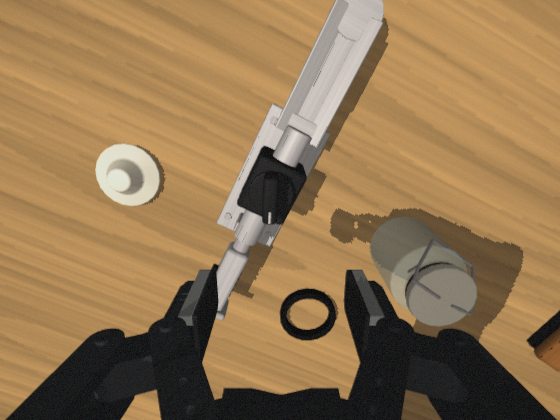

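The wrist view shows the knob bar at about (272,200) on the clamp, and the depth points give its centre at (0.661,-0.035) and angle 23°. The cradle yaw is about -0.8°. The incense holder (128,175), bangle (308,314) and jar (440,290) are all clear of it. Next I align and descend.

Emit:
drive_tool --increments '[{"dx": 0,"dy": -0.0098,"dz": 0.01,"wx": 0,"wy": 0,"wz": 2.7,"claw": 0.045},{"dx": 0,"dy": 0,"dz": 0.023,"wx": 0,"wy": 0,"wz": 0,"claw": 0.045},{"dx": 0,"dy": 0,"dz": 0.023,"wx": 0,"wy": 0,"wz": 0,"claw": 0.045},{"dx": 0,"dy": 0,"dz": 0.023,"wx": 0,"wy": 0,"wz": 0,"claw": 0.045},{"dx": 0,"dy": 0,"dz": 0.023,"wx": 0,"wy": 0,"wz": 0,"claw": 0.045},{"dx": 0,"dy": 0,"dz": 0.023,"wx": 0,"wy": 0,"wz": 0,"claw": 0.045},{"dx": 0,"dy": 0,"dz": 0.016,"wx": 0,"wy": 0,"wz": 0,"claw": 0.045},{"dx": 0,"dy": 0,"dz": 0.008,"wx": 0,"wy": 0,"wz": 0,"claw": 0.045},{"dx": 0,"dy": 0,"dz": 0,"wx": 0,"wy": 0,"wz": 0,"claw": 0.045},{"dx": 0,"dy": 0,"dz": 0,"wx": 0,"wy": 0,"wz": 0,"claw": 0.0},{"dx": 0,"dy": 0,"dz": 0,"wx": 0,"wy": 0,"wz": 0,"claw": 0.0},{"dx": 0,"dy": 0,"dz": 0,"wx": 0,"wy": 0,"wz": 0,"claw": 0.0},{"dx": 0,"dy": 0,"dz": 0,"wx": 0,"wy": 0,"wz": 0,"claw": 0.0},{"dx": 0,"dy": 0,"dz": 0,"wx": 0,"wy": 0,"wz": 0,"claw": 0.0}]' --newtons 50

```text
t: 3.95
eef_pos: [0.6623, -0.0343, 0.1084]
tool_rot: [0.0, 0.98, 0.2, 0.001]
contact_force: [-0.2, -1.8, 5.6]
gripper_width: 0.134
grasp_force: 51.5
```

Emit:
drive_tool --increments '[{"dx": 0,"dy": 0,"dz": 0,"wx": 0,"wy": 0,"wz": 6,"claw": 0},{"dx": 0,"dy": 0,"dz": 0,"wx": 0,"wy": 0,"wz": 6,"claw": 0},{"dx": 0,"dy": 0,"dz": 0,"wx": 0,"wy": 0,"wz": 6,"claw": 0},{"dx": 0,"dy": 0,"dz": 0,"wx": 0,"wy": 0,"wz": 6,"claw": 0},{"dx": 0,"dy": 0,"dz": 0,"wx": 0,"wy": 0,"wz": 6,"claw": 0},{"dx": 0,"dy": 0,"dz": 0,"wx": 0,"wy": 0,"wz": 6,"claw": 0},{"dx": 0,"dy": 0,"dz": 0,"wx": 0,"wy": 0,"wz": 6,"claw": 0},{"dx": 0,"dy": 0,"dz": 0,"wx": 0,"wy": 0,"wz": 6,"claw": 0},{"dx": 0,"dy": 0,"dz": 0,"wx": 0,"wy": 0,"wz": 5,"claw": 0},{"dx": 0,"dy": 0,"dz": 0,"wx": 0,"wy": 0,"wz": 0,"claw": 0},{"dx": 0,"dy": 0,"dz": 0,"wx": 0,"wy": 0,"wz": 0,"claw": 0}]'

```text
t: 5.32
eef_pos: [0.6623, -0.0354, 0.1084]
tool_rot: [0.001, 0.966, -0.259, 0.001]
contact_force: [-0.1, -4.7, 6.7]
gripper_width: 0.14
grasp_force: 51.6
```

Emit:
drive_tool --increments '[{"dx": 0,"dy": 0,"dz": 0,"wx": 0,"wy": 0,"wz": 0,"claw": 0.045},{"dx": 0,"dy": 0,"dz": 0,"wx": 0,"wy": 0,"wz": 0,"claw": 0.045},{"dx": 0,"dy": 0,"dz": 0,"wx": 0,"wy": 0,"wz": 0,"claw": 0.045},{"dx": 0,"dy": 0,"dz": -0.02,"wx": 0,"wy": 0,"wz": 0,"claw": 0.05},{"dx": 0,"dy": 0,"dz": -0.03,"wx": 0,"wy": 0,"wz": 0,"claw": 0.05},{"dx": 0,"dy": 0,"dz": -0.03,"wx": 0,"wy": 0,"wz": -8,"claw": 0.05},{"dx": 0,"dy": 0,"dz": -0.03,"wx": 0,"wy": 0,"wz": -8,"claw": 0.05},{"dx": 0,"dy": 0,"dz": -0.01,"wx": 0,"wy": 0,"wz": -8,"claw": 0.05},{"dx": 0,"dy": 0,"dz": 0,"wx": 0,"wy": 0,"wz": -5.2,"claw": 0.05},{"dx": -0.04,"dy": 0,"dz": 0,"wx": 0,"wy": 0,"wz": 0,"claw": 0.05},{"dx": -0.04,"dy": 0,"dz": 0,"wx": 0,"wy": 0,"wz": 0,"claw": 0.05},{"dx": -0.036,"dy": 0,"dz": 0,"wx": 0,"wy": 0,"wz": 0,"claw": 0.05},{"dx": 0,"dy": 0,"dz": 0,"wx": 0,"wy": 0,"wz": 0,"claw": 0.05},{"dx": 0,"dy": 0,"dz": 0,"wx": 0,"wy": 0,"wz": 0,"claw": 0.05}]'

```text
t: 7.08
eef_pos: [0.5465, -0.0323, 0.2286]
tool_rot: [-0.0, 1.0, -0.006, 0.001]
contact_force: [0.6, -0.2, -0.4]
gripper_width: 0.578
grasp_force: 0.0
```

Run:
```python
from h import *
p,d,K,R,t=cam("wrist"); np.savez("w3.npz",p=p,d=d,K=K,R=R,t=t); cv2.imwrite("pics/w3.png",p[:,:,::-1])
o=get_obs(); print(o["t"],o["eef_pos"],o["tool_rot"],o["gripper_width"],o["q"])
P=cloud(d,K,R,t)
for lo,hi,xr in [(.097,.108,(.62,.70)),(.063,.075,(.62,.70)),(.057,.0635,(.51,.585)),(.0625,.07,(.48,.52)),(.052,.07,(.46,.585))]:
    m=(P[...,2]>lo)&(P[...,2]<hi)&(d>0)&(P[...,0]>xr[0])&(P[...,0]<xr[1])&(abs(P[...,1]+.034)<.05); Q=P[m][:,:2].astype(np.float32); print(lo,len(Q),cv2.minAreaRect(Q) if len(Q)>5 else 0, np.median(P[m],0),Q.min(0),Q.max(0))
```

```text
7.125 [ 0.54673045 -0.03225068  0.22829747] [-2.86249421e-05  9.99979133e-01 -6.37439971e-03  1.04850599e-03] 0.5856619183854822 [ 1.27887806e-03  3.00014275e-01 -6.82654931e-02  1.88943972e+00
  2.48816417e-02  9.50846516e-01 -1.66190713e+00]
0.097 1338 ((0.6611219644546509, -0.035168975591659546), (0.012962103821337223, 0.04201206937432289), 59.888153076171875) [ 0.66150328 -0.03552571  0.10254282] [ 0.6413586  -0.04959893] [ 0.681264   -0.02045605]
0.063 2353 ((0.6610927581787109, -0.03507159650325775), (0.050094541162252426, 0.055649515241384506), 89.20846557617188) [ 0.65458549 -0.03168923  0.06943879] [ 0.6329927  -0.06017827] [ 0.68902    -0.00979555]
0.057 2142 ((0.5473350882530212, -0.03144169598817825), (0.02965887449681759, 0.07463519275188446), 89.95684051513672) [ 0.54891575 -0.03330956  0.06062322] [ 0.51000845 -0.04624315] [ 0.58465064 -0.01658418]
0.0625 259 ((0.5114378333091736, -0.032873138785362244), (0.034099020063877106, 0.015544458292424679), 88.02560424804688) [ 0.50723317 -0.03310457  0.0643055 ] [ 0.5031431  -0.04969376] [ 0.5192942  -0.01567614]
0.052 2622 ((0.5440836548805237, -0.0330195426940918), (0.03548583388328552, 0.08183179050683975), 89.9052505493164) [ 0.54456037 -0.03299213  0.06066487] [ 0.5031431  -0.05070073] [ 0.5849934  -0.01521813]
```

View pics/w3.png

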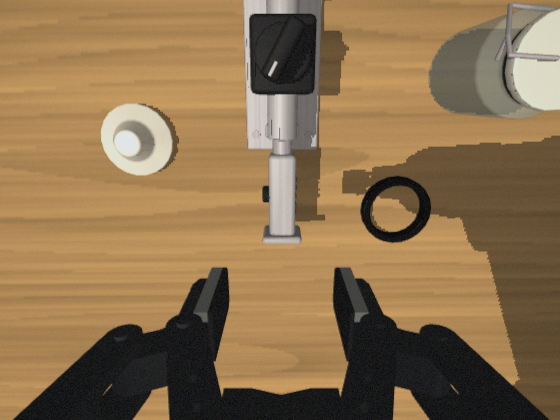

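The knob bar stayed at -30° (joint about 1.21, past 0.9), so the tube is unlocked. The handle bar runs (283,155)–(283,240) with its button on the left, +y side at (266,194). Now I descend and squeeze.

Emit:
drive_tool --increments '[{"dx": 0,"dy": 0.002,"dz": 0.02,"wx": 0,"wy": 0,"wz": 0,"claw": 0.055},{"dx": 0,"dy": 0,"dz": 0.025,"wx": 0,"wy": 0,"wz": 0,"claw": 0.055},{"dx": 0,"dy": 0,"dz": 0.025,"wx": 0,"wy": 0,"wz": 0,"claw": 0.055},{"dx": 0,"dy": 0,"dz": 0.025,"wx": 0,"wy": 0,"wz": 0,"claw": 0.055},{"dx": 0,"dy": 0,"dz": 0.025,"wx": 0,"wy": 0,"wz": 0,"claw": 0.055},{"dx": 0,"dy": 0,"dz": 0.025,"wx": 0,"wy": 0,"wz": 0,"claw": 0.055},{"dx": 0,"dy": 0,"dz": 0.02,"wx": 0,"wy": 0,"wz": 0,"claw": 0.055},{"dx": 0,"dy": 0,"dz": 0.009,"wx": 0,"wy": 0,"wz": 0,"claw": 0.055},{"dx": 0,"dy": 0,"dz": 0,"wx": 0,"wy": 0,"wz": 0,"claw": 0.055},{"dx": 0,"dy": 0,"dz": 0,"wx": 0,"wy": 0,"wz": 0,"claw": 0.0},{"dx": 0,"dy": 0,"dz": 0,"wx": 0,"wy": 0,"wz": 0,"claw": 0.0},{"dx": 0,"dy": 0,"dz": 0,"wx": 0,"wy": 0,"wz": 0,"claw": 0.0},{"dx": 0,"dy": 0,"dz": 0,"wx": 0,"wy": 0,"wz": 0,"claw": 0.0},{"dx": 0,"dy": 0,"dz": 0,"wx": 0,"wy": 0,"wz": 0,"claw": 0.0},{"dx": 0,"dy": 0,"dz": 0,"wx": 0,"wy": 0,"wz": 0,"claw": 0.0}]' --newtons 60

```text
t: 9.0
eef_pos: [0.5464, -0.0333, 0.0545]
tool_rot: [-0.0, 1.0, -0.006, 0.001]
contact_force: [-1.6, 3.4, 6.1]
gripper_width: 0.274
grasp_force: 58.8
```

The measured opening is about 23.4 mm, so the button is flush. Next is the pull.

Emit:
drive_tool --increments '[{"dx": -0.004,"dy": 0,"dz": 0,"wx": 0,"wy": 0,"wz": 0,"claw": 0},{"dx": -0.008,"dy": 0,"dz": 0,"wx": 0,"wy": 0,"wz": 0,"claw": 0},{"dx": -0.008,"dy": 0,"dz": 0,"wx": 0,"wy": 0,"wz": 0,"claw": 0},{"dx": -0.008,"dy": 0,"dz": 0,"wx": 0,"wy": 0,"wz": 0,"claw": 0},{"dx": -0.008,"dy": 0,"dz": 0,"wx": 0,"wy": 0,"wz": 0,"claw": 0},{"dx": -0.008,"dy": 0,"dz": 0,"wx": 0,"wy": 0,"wz": 0,"claw": 0},{"dx": -0.008,"dy": 0,"dz": 0,"wx": 0,"wy": 0,"wz": 0,"claw": 0},{"dx": -0.008,"dy": 0,"dz": 0,"wx": 0,"wy": 0,"wz": 0,"claw": 0},{"dx": -0.008,"dy": 0,"dz": 0,"wx": 0,"wy": 0,"wz": 0,"claw": 0},{"dx": -0.008,"dy": 0,"dz": 0,"wx": 0,"wy": 0,"wz": 0,"claw": 0},{"dx": -0.008,"dy": 0,"dz": 0,"wx": 0,"wy": 0,"wz": 0,"claw": 0},{"dx": -0.008,"dy": 0,"dz": 0,"wx": 0,"wy": 0,"wz": 0,"claw": 0},{"dx": -0.006,"dy": 0,"dz": 0,"wx": 0,"wy": 0,"wz": 0,"claw": 0},{"dx": -0.002,"dy": 0,"dz": 0,"wx": 0,"wy": 0,"wz": 0,"claw": 0},{"dx": 0,"dy": 0,"dz": 0,"wx": 0,"wy": 0,"wz": 0,"claw": 0},{"dx": 0,"dy": 0,"dz": 0,"wx": 0,"wy": 0,"wz": 0,"claw": 0}]'

```text
t: 11.0
eef_pos: [0.4474, -0.0319, 0.0544]
tool_rot: [-0.001, 1.0, -0.006, 0.002]
contact_force: [1.9, 5.7, 8.7]
gripper_width: 0.269
grasp_force: 61.2
```

Emit:
drive_tool --increments '[{"dx": -0.003,"dy": 0,"dz": 0,"wx": 0,"wy": 0,"wz": 0,"claw": 0},{"dx": -0.002,"dy": 0,"dz": 0,"wx": 0,"wy": 0,"wz": 0,"claw": 0},{"dx": -0.002,"dy": 0,"dz": 0,"wx": 0,"wy": 0,"wz": 0,"claw": 0},{"dx": -0.001,"dy": 0,"dz": 0,"wx": 0,"wy": 0,"wz": 0,"claw": 0},{"dx": 0,"dy": 0,"dz": 0,"wx": 0,"wy": 0,"wz": 0,"claw": 0},{"dx": 0,"dy": 0,"dz": 0,"wx": 0,"wy": 0,"wz": 0,"claw": 0}]'

```text
t: 11.75
eef_pos: [0.4413, -0.0318, 0.0545]
tool_rot: [-0.001, 1.0, -0.006, 0.004]
contact_force: [7.8, 4.4, -0.1]
gripper_width: 0.267
grasp_force: 60.0
```

Run:
```python
from h import *
p,d,K,R,t=cam("wrist"); cv2.imwrite("pics/w4.png",p[:,:,::-1])
o=get_obs(); print(o["t"],o["eef_pos"],o["contact_force"],o["q"])
```

```text
11.8 [ 0.44136777 -0.03182429  0.05448468] [ 7.11475066  4.62457142 -0.27706849] [-0.01189777  0.42995896 -0.06714915  2.24750377  0.06155992  0.45769919
 -1.71074644]
```

Emit:
drive_tool --increments '[{"dx": -0.0015,"dy": 0,"dz": 0,"wx": 0,"wy": 0,"wz": 0,"claw": 0},{"dx": -0.0015,"dy": 0,"dz": 0,"wx": 0,"wy": 0,"wz": 0,"claw": 0},{"dx": 0,"dy": 0,"dz": 0,"wx": 0,"wy": 0,"wz": 0,"claw": 0},{"dx": 0,"dy": 0,"dz": 0,"wx": 0,"wy": 0,"wz": 0,"claw": 0}]'

```text
t: 12.3
eef_pos: [0.4413, -0.0318, 0.0546]
tool_rot: [-0.001, 1.0, -0.006, 0.007]
contact_force: [16.8, 5.3, -11.5]
gripper_width: 0.274
grasp_force: 59.8
```

Run:
```python
from h import *
p,d,K,R,t=cam("side"); cv2.imwrite("pics/s5.png",cv2.resize(p[150:310,190:390],None,fx=3.5,fy=3.5)[:,:,::-1])
```

```text
(no output)
```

View pics/s5.png

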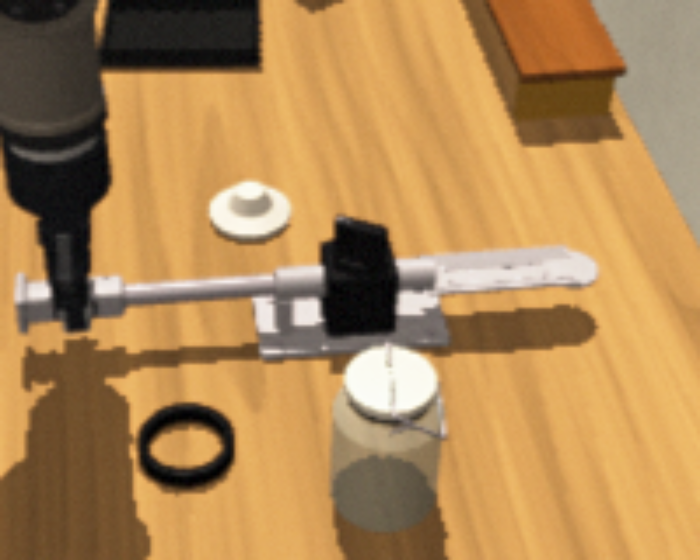

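The side view shows the handle gripped and far out, with the rod exposed from (125,293) to (275,285), and the bystanders where they were. The TCP did not move while the pull rose to 17 N, so it is on the hard stop at 105 mm. I'll hand in.

```bash
python3 -c "
from station import *
print(hand_in())"
```

```text
the job is handed in; nothing more can be done
None
```

The knob is turned past its detent to about 1.21 rad, and the handle is squeezed, pulled out 105 mm to the hard stop and still gripped there. I saw nothing else on the shelf move, and the job was handed in at about 12.4 s.

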